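# Lock the saw board in its rest

### The job

Push the notched saw board along its rails with a fingertip until you feel it drop flat into the locating notch at the end, then push the wooden turn-button with a fingertip, fully across the board, to lock it, and move the hand clear. Do not lift or tip the board out of its rails, and leave the fret saw, offcut, ring and jar where they are.

Things in the scene. Friction and masses are not known exactly. Their poses are not given: they have to be found in the camera images.
- sawrest: Wooden sawing rest fixed to the table; origin on the table below the notch's centre; x across the rails, y along them (the board travels to +y), z up. Spans x -95 to 95, y -270 to 90 mm. Two ledges, 30 mm above the table, carry the board from y = -270 to -47 mm; between them (|x| under 22 mm) is a channel, floor 12 mm high. Side lips 38 mm high at |x| = 52 to 88 mm leave the board 2 mm each side
- notch (a point): centre of the locating notch's floor, 22 mm above the table; axes as the rest. Along y = -47 to 47 mm of the rest the ledges are 8 mm lower: this is the notch, 94 mm long, so the 90 mm board fits with 2 mm to spare each end. An end stop 38 mm high closes it from y = 47 to 90 mm. The board's origin comes here when seated
- board: Loose pale wooden board 100 (x) x 90 (y) x 14 mm, about 0.3 kg, a 32 mm wide, 35 mm deep mouth in its leading (+y) end. Origin at the centre of its underside, axes as the rest's. Starts flat on the ledges 80 to 200 mm before the notch (origin 30 mm above the table, 22 seated). 1 to 3 N slides it. The nose dips into the notch first, the rear drops once wholly over it; then the end stop blocks it
- cleat_back (a point): centre of the rear (-y) face of the cleat, 25 mm above the board's underside, 45 mm behind its origin. The cleat, 64 (x) x 14 (y) x 22 mm high, stands on the board flush with its rear end, so board and cleat form one upright rear face 36 mm high: push it towards the rest's +y
- turn_button (a joint): turn-button angle (rad): dark wooden bar, 72 x 16 x 14 mm, on the -x side lip, underside 38.5, top 52.5 mm above the table. 0 = along the lip, pointing to the rest's +y; grows clockwise seen from above, to its stop at 1.57: pointing to +x, square across the board. Starts at -0.35 to 0. About 1 N at 45 mm moves it; it stays where left. Clears the seated board by 2.5 mm; blocked by one not dropped
- button_pivot (a point): the turn-button's pivot (screw), fixed on the rest at x = -70, y = -8 mm, 45.5 mm above the table (middle of the bar's thickness). The bar reaches from 6 mm behind the pivot to 66 mm beyond it. Axes as the sawing rest
- button_tip (a point): middle of the free end of the turn-button, 66 mm from the pivot
- fretsaw: bystander: fret saw lying flat, black frame 140 x 85 mm, pale handle 100 mm; origin on the table in line with the blade, at the handle's frame end; x runs from the handle along the blade; about 26 mm high. Leave alone
- offcut: bystander: wood offcut 75 x 34 x 20 mm, origin at the centre of its underside. Leave alone
- ring: bystander: pale ring, 42 mm outside, 26 mm inside, 14 mm high, origin at the centre of its underside. Leave alone
- jar: bystander: closed jar, 52 mm across, 60 mm high, origin at the centre of its underside. Leave alone
Things that resemble listed ones, but are neither listed nor needed, are in the scene too. Several things have the shape of the board; the one meant has the colours described above.

How it is judged:
On the way, in this order (a step that is already met when the one before it is completed fails the run):
1. the board has dropped flat into the locating notch (z of board in the frame of sawrest between 0.019 and 0.0245 m and y of board in the frame of sawrest between -0.006 and 0.006 m and x of board in the frame of sawrest between -0.006 and 0.006 m and angle between board's own z axis and vertical below 0.035 rad), for 0.2 s.
2. the turn-button is fully across the board (value of joint turn_button above 1.35 rad), for 0.2 s.
At the end, for the whole second after the job is handed in: The board lies flat in the locating notch (underside within 2.5 mm of the notch's floor, within 6 mm of its centre, tilt under 0.035 rad) and at rest, and the turn-button lies across it (joint above 1.35 rad of 1.57); the robot touches nothing (all of step 1 and value of joint turn_button above 1.35 rad and linear speed of board below 0.01 m/s).
It fails at once if the board is lifted more than 10 mm off its ledges (z of board in the frame of sawrest above 0.04 m).
It fails at once if the board is tipped (more than 0.25 rad) (angle between board's own z axis and vertical above 0.25 rad).
It fails at once if the fret saw, offcut, ring or jar is moved more than 20 mm (distance of any of fretsaw, offcut, ring, jar from where it was at the start of the episode above 0.02 m).
It also fails if it takes over 51 s, if anything falls off the work surface, if the arm or the gripper's body presses on something with over 40 N, if the wrist force passes 120 N, or if a joint passes its speed limit or range.

### The arm

A 7-joint arm with a two-finger parallel gripper is mounted at the origin on the work surface. World frame = base frame: x ahead of the robot, y to its left, z up, the work surface at z = 0. Lengths are in m, angles in rad, forces in N, time in s.
With the tool pointing down it reaches from about 0.4 to 0.875 m from the base axis. Payload 6.5 kg.
Tool frame: the origin (TCP) lies on the centre line of the jaws, within the pads' length; the fingertips stand r.tips_ahead ahead of it and the grasp point (between the pads) lies 2 mm behind it (r.tips_ahead is the distance from the TCP to the fingertips, in m); z points along the fingers, y is the line along which they close (so a half turn about z gives the same grasp; the last joint's range is limited). The gripper opens to 85 mm and grips with 20 to 120 N. Pads are 22 mm wide; open, the fingers measure 114 mm over their backs; the gripper's body (76 mm by 85 mm) begins 54 mm behind the grasp point. The pads swing forward as they close: fully open they stand 13 mm farther back than shut.
Start: joints at [-1.409, 0.536, -0.004, 1.538, 0.003, 1.067, -0.071], TCP at [0.147, 0.633, 0.248] pointing down, gripper open.
Joint ranges: [-2.7, 2.7], [-0.37, 2.16], [-1.27, 1.26], [0.24, 2.4], [-1.31, 4.45], [0.19, 1.91], [-2.76, 2.76]. Speed limits (rad/s): [2.39, 2.39, 3.14, 3.14, 3.14, 3.14, 3.14].

### API

Orientations are given as [roll, pitch, yaw] about the fixed x, y, z axes, in that order (R = Rz(yaw) Ry(pitch) Rx(roll)).
In Python, from plant import r, solver, imaging, monitor gives the robot as it stands. Calls block until the motion is done:
- r.move_to(position, orientation): joint-space move of the TCP to a pose.
- r.line_to(position, rot=None, v=0.15): straight line of the TCP; rot=None keeps the orientation; v is the mean speed in m/s.
- r.goto_joints(angles): joint-space move.
- r.move_gripper(opening, f_grip=None): finger opening in m; f_grip is the grip in N (None keeps the last); returns when the fingers have stopped.
- r.dwell(seconds).
- solver.inverse_kinematics(position, orientation): joint angles nearest the present ones, or None.
- imaging.get_image(name): name is "scene" or "top" or "wrist"; returns a dict with "color" (384x512x3 uint8, red, green, blue), "vertical_fov" (degrees; the focal length in pixels is half the picture's height over the tangent of half this angle, whatever the lens; pixels are square), "cx", "cy" (the principal point, pixels), "R" (3x3) and "t" (3): a world point X has camera coordinates R X + t. Camera axes: x right, y down, z forward; pixel columns grow to the right and rows downward; lengths in m; the calibration is good to about 2 mm. A picture is of the moment at which its call begins. There is no depth.
A pose or a line that the arm cannot do raises r.MotionError and nothing moves.
- r.job_done(): hands the job in; it is judged then, once.
Trained networks look in a picture, given as the dict that the camera call returned (one of the last four; its "shot" number tells which), for a name from the list of things; names that differ only in an ending like _2 or _b are one class to them, and where a whole thing is asked for, a point or a joint stands for the part that bears it (a point fixed in the world has none). Each returns a list of dicts, best first, with "confidence" (0 to 1); they miss things now and then, are a little off and sometimes report something else, mostly with a low value. They report only what shows in the picture. A call takes as long as a camera call. They do not tell look-alikes from the thing itself.
- imaging.recognise(label, picture): "pixel" ([row, column] in pixels, amid what is visible of it).
Readings, each from a call of its own:
- monitor.get_t(): time.
- monitor.get_q(): joint angles.
- monitor.get_joint_velocities(): joint speeds.
- monitor.get_joint_torque(): joint torques, N m.
- monitor.get_eef_pos(): TCP position.
- monitor.get_tcp_rot(): TCP orientation.
- monitor.get_ft_force(): force on the tool from outside, world axes, zero at the start.
- monitor.get_moment(): the same for the moment, N m.
- monitor.get_gripper_width(): finger opening in m.
- monitor.get_grasp_force(): force on a finger pad.
Only numpy, scipy, OpenCV 4.12 (cv2) and the standard library are available. Lean on these libraries where they do the work, as an engineer would, in place of code of your own. Each camera call takes 0.05 s, during which the arm holds its last target. There are 200 camera calls.

## Working session

There is one attempt and no reset: what is moved stays moved. The work goes in short steps, each a Python script; the robot and the scene stay as the last script left them, time stands still between calls to the robot, and variables do not carry over. Pictures are saved under pics/ and viewed, at most 10 in all, crops included, and the job is handed in when it is done.

```bash
mkdir -p pics; python3 - <<'E'
from plant import r,imaging,monitor
import cv2,pickle,numpy as np
D={}
for n in("scene","top"):
    d=imaging.get_image(n);D[n]=d
    cv2.imwrite(f"pics/{n}0.png",cv2.resize(d["color"][:,:,::-1],(800,600),interpolation=cv2.INTER_CUBIC))
    print(n,d["vertical_fov"],d["cx"],d["cy"],np.round(d["R"],3).tolist(),np.round(d["t"],3))
    for l in("sawrest","board","turn_button","cleat_back","button_tip"):
        print(l,[(np.round(x["pixel"]).tolist(),round(x["confidence"],2)) for x in imaging.recognise(l,d)])
pickle.dump(D,open("D0.pkl","wb"));print(r.tips_ahead,monitor.get_t())
E
```

```text
scene 53.76840020756608 244.13455608339558 196.1887729376848 [[-0.084, 0.996, -0.005], [0.591, 0.045, -0.805], [-0.802, -0.071, -0.593]] [-0.037 -0.269  1.268]
sawrest [([235.0, 246.0], 0.85)]
board [([196.0, 102.0], 0.83), ([203.0, 294.0], 0.74), ([212.0, 235.0], 0.61)]
turn_button [([203.0, 293.0], 0.83), ([230.0, 250.0], 0.43)]
cleat_back [([196.0, 102.0], 0.77), ([213.0, 232.0], 0.67), ([309.0, 314.0], 0.53)]
button_tip [([205.0, 295.0], 0.77), ([251.0, 364.0], 0.4)]
top 45.00762872908355 258.8300830459436 194.5499424973841 [[-0.119, -0.993, 0.002], [-0.971, 0.116, -0.211], [0.209, -0.027, -0.978]] [0.118 0.569 0.906]
sawrest [([205.0, 246.0], 0.58)]
board [([227.0, 402.0], 0.89), ([205.0, 254.0], 0.77)]
turn_button [([226.0, 197.0], 0.61)]
cleat_back [([202.0, 255.0], 0.84), ([227.0, 400.0], 0.56)]
button_tip [([207.0, 250.0], 0.34)]
0.017 0.6
```

View pics/scene0.png

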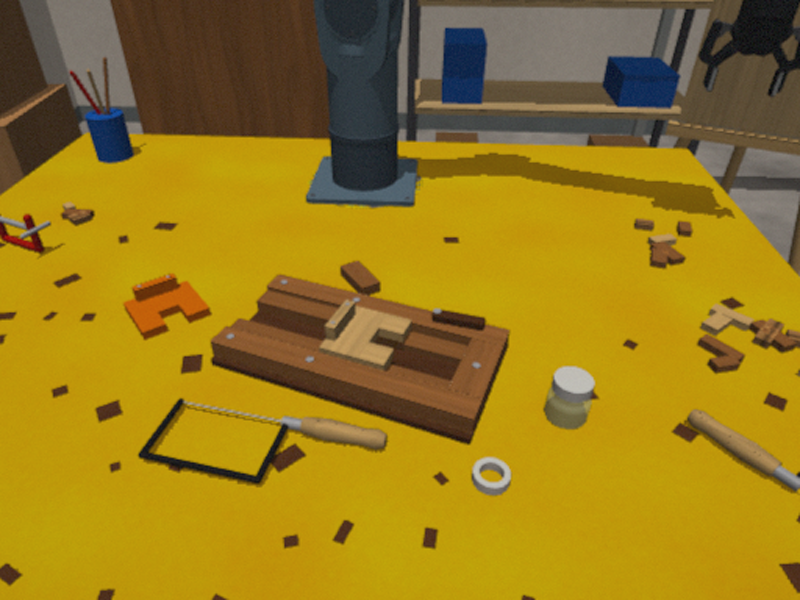

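View pics/top0.png

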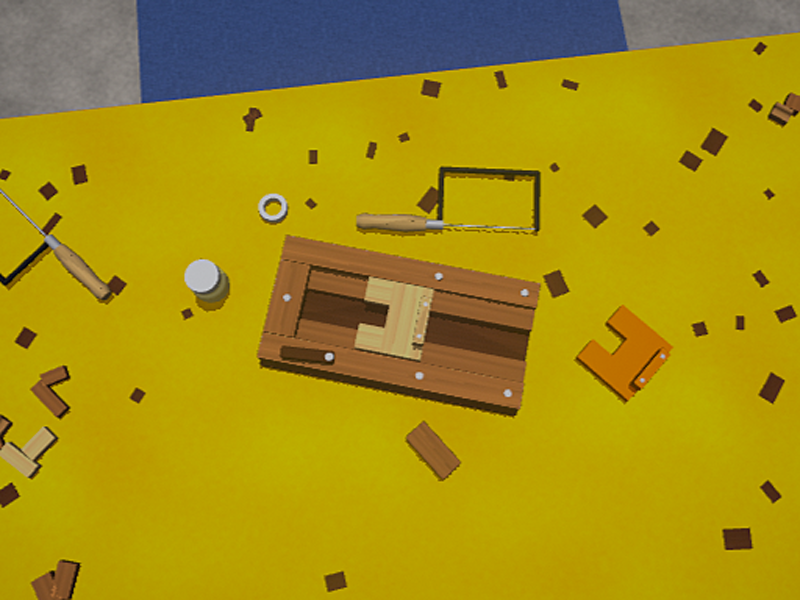

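The top view shows the rest with its end stop to the left (end-stop corners about (287,235) and (261,358), rear corners (540,283) and (520,405)). The pale board has its cleat near (425,318), the button's screw is at (329,356) and its tip is at (281,352). The orange board is a look-alike. Next I'll fit the rest's pose from both views.

```bash
cat >h.py <<'E'
import numpy as np
from scipy.optimize import least_squares
def proj(d,X):
    c=np.asarray(X)@np.array(d["R"]).T+d["t"];f=192/np.tan(np.radians(d["vertical_fov"])/2)
    return np.c_[d["cx"]+f*c[:,0]/c[:,2],d["cy"]+f*c[:,1]/c[:,2]]
def back(d,uv,z):  # uv col,row -> world at height z
    f=192/np.tan(np.radians(d["vertical_fov"])/2);R=np.array(d["R"]);C=-R.T@d["t"]
    v=R.T@[(uv[0]-d["cx"])/f,(uv[1]-d["cy"])/f,1];return C+v*(z-C[2])/v[2]
def w(p,X):
    X=np.atleast_2d(X).astype(float);c,s=np.cos(p[2]),np.sin(p[2])
    return np.c_[p[0]+c*X[:,0]-s*X[:,1],p[1]+s*X[:,0]+c*X[:,1],X[:,2]]
def inv(p,X):
    d=np.asarray(X)[:2]-p[:2];c,s=np.cos(p[2]),np.sin(p[2]);return np.array([c*d[0]+s*d[1],-s*d[0]+c*d[1]])
E
cat >fit.py <<'E'
import pickle;from h import *
D=pickle.load(open("D0.pkl","rb"));k=512/800
top=np.array([(287,235),(261,358),(540,283),(520,405)])*k
sc=np.array([(472,408),(509,330),(213,345),(277,277)])*k
def X(h):return [(h,.09,.038),(-h,.09,.038),(h,-.27,.038),(-h,-.27,.038)]
pv=[(-.07,-.008,.0525)]
def res(p):
    return np.r_[(proj(D["top"],w(p,X(p[3])))-top).ravel(),(proj(D["scene"],w(p,X(p[3])))-sc).ravel(),
      (proj(D["top"],w(p,pv))-np.array([(329,356)])*k).ravel()]
s=least_squares(res,[.6,.05,-.05,.09],loss="soft_l1");print(s.x.round(4),res(s.x).round(1))
p=s.x[:3];np.save("p.npy",p)
for n,uv,z in(("cleatA",(433,291),.066),("cleatB",(424,347),.066),("f1",(370,279),.044),("f2",(355,350),.044),("screw",(329,356),.0525),("tip",(281,352),.0525)):
    P=back(D["top"],np.array(uv)*k,z);print(n,P.round(4),inv(p,P).round(4))
import cv2
im=cv2.resize(D["top"]["color"][:,:,::-1],(1536,1152),interpolation=cv2.INTER_CUBIC)
for q in X(s.x[3])+pv+[(.052,y,.038) for y in(.047,-.047,-.27)]+[(-.052,y,.038) for y in(.047,-.047,-.27)]:
    u=proj(D["top"],w(p,q))[0]*3;cv2.circle(im,(int(u[0]+1),int(u[1]+1)),3,(255,0,0),-1)
cv2.imwrite("pics/fit.png",im[400:850,420:1120])
E
python3 fit.py
```

```text
[ 0.5916  0.1428 -0.3087  0.0852] [-1.4  0.5 -2.7 -2.   0.2  0.   0.7  0.4  1.7  4.9 -0.4 -0.9 -2.2 -3.7
 -0.6 -2.2  0.2 -0. ]
cleatA [0.5908 0.0096 0.066 ] [ 0.0396 -0.1272]
cleatB [0.5174 0.0309 0.066 ] [-0.0367 -0.1291]
f1 [0.6227 0.0915 0.044 ] [ 0.0452 -0.0394]
f2 [0.5277 0.1221 0.044 ] [-0.0547 -0.0391]
screw [0.5225 0.1568 0.0525] [-0.0702 -0.0077]
tip [0.5354 0.2195 0.0525] [-0.0769  0.056 ]
```

View pics/fit.png

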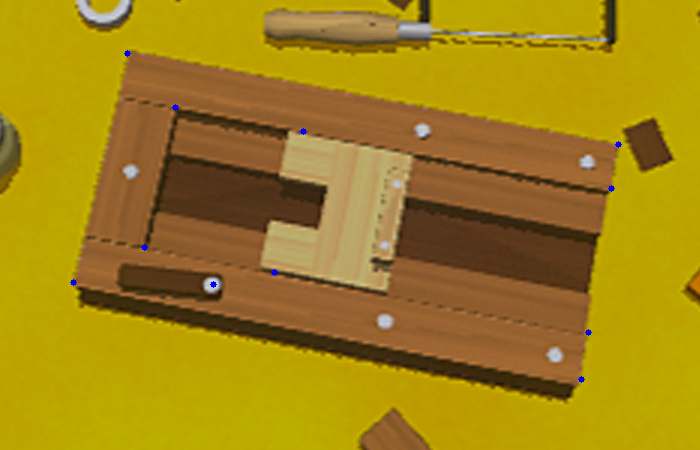

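The fit agrees with the picture. The board's rear face is at rest y ≈ -0.128. I'll go behind the cleat with the gripper closed, then check.

```bash
cat > a.py <<'E'
from plant import r,solver,imaging,monitor
from h import *;import cv2
p=np.load("p.npy");th=p[2];T=r.tips_ahead
def P(x,y,ztip):return w(p,(x,y,ztip+T))[0].tolist()
def F():
    f=np.array(monitor.get_ft_force());return inv([0,0,th],f)   # force in rest x,y
def snap(n,f):
    d=imaging.get_image(n);cv2.imwrite(f"pics/{f}.png",cv2.resize(d["color"][:,:,::-1],(800,600),interpolation=cv2.INTER_CUBIC));return d
E
python3 - <<'E'
from a import *
r.move_gripper(0.0)
for a in(np.pi/2,-np.pi/2):
    q=solver.inverse_kinematics(P(0,-.17,.15),[np.pi,0,th+a]);print(a,q)
    if q is not None and abs(q[6])<2.4: break
r.move_to(P(0,-.17,.15),[np.pi,0,th+a])
r.line_to(P(0,-.17,.043))
print(monitor.get_eef_pos(),monitor.get_ft_force(),monitor.get_gripper_width(),monitor.get_t())
snap("scene","behind")
E
```

```text
1.5707963267948966 [-0.5535404   0.54041475  0.67052114  1.92722509 -0.4493427   0.82715385
  0.05050778]
[ 0.54060967 -0.01936644  0.06064988] [-0.36492597  0.07974907  0.50701064] -6.047061490283922e-05 4.9333
```

View pics/behind.png

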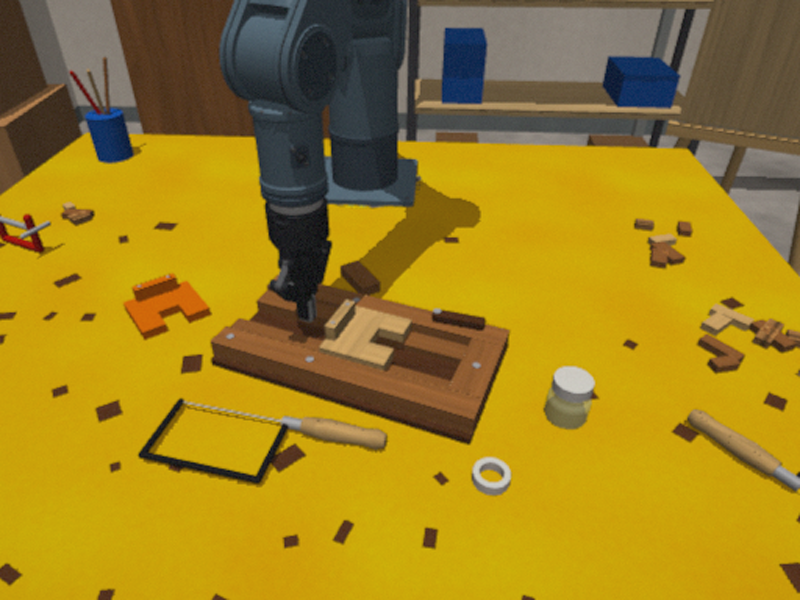

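The closed fingertips at (306,318) sit centred behind the cleat and clear of the rest. Pushing now, with force checks.

```bash
python3 - <<'E'
from a import *
f0=F();y=-.17;log=[]
while y<-.045:
    st=.005 if y<-.085 else .0025
    y+=st; r.line_to(P(0,y,.043),v=.05)
    f=F()-f0;log.append((round(y,4),round(f[1],1),round(f[0],1)))
    if f[1]<-9: break
print(log,monitor.get_t());snap("top","pushed")
E
```

```text
[(-0.165, np.float64(-0.7), np.float64(-1.2)), (-0.16, np.float64(-1.1), np.float64(-0.7)), (-0.155, np.float64(0.2), np.float64(-0.7)), (-0.15, np.float64(-0.2), np.float64(-1.0)), (-0.145, np.float64(-0.7), np.float64(-1.5)), (-0.14, np.float64(-0.1), np.float64(-1.0)), (-0.135, np.float64(-0.1), np.float64(-0.7)), (-0.13, np.float64(-0.1), np.float64(-0.0)), (-0.125, np.float64(0.8), np.float64(-0.7)), (-0.12, np.float64(-0.1), np.float64(-0.8)), (-0.115, np.float64(0.5), np.float64(-0.7)), (-0.11, np.float64(1.3), np.float64(-0.0)), (-0.105, np.float64(-0.1), np.float64(-0.5)), (-0.1, np.float64(0.5), np.float64(-0.7)), (-0.095, np.float64(-0.3), np.float64(-1.3)), (-0.09, np.float64(0.0), np.float64(-0.9)), (-0.085, np.float64(-0.4), np.float64(-0.4)), (-0.0825, np.float64(-0.1), np.float64(-0.5)), (-0.08, np.float64(0.2), np.float64(0.2)), (-0.0775, np.float64(0.0), np.float64(-0.4)), (-0.075, np.float64(-1.6), np.float64(-0.7)), (-0.0725, np.float64(-0.7), np.float64(-0.7)), (-0.07, np.float64(0.3), np.float64(-0.6)), (-0.0675, np.float64(0.2), np.float64(0.1)), (-0.065, np.float64(-0.3), np.float64(-1.5)), (-0.0625, np.float64(-0.7), np.float64(-1.4)), (-0.06, np.float64(-0.4), np.float64(-0.8)), (-0.0575, np.float64(0.5), np.float64(-1.0)), (-0.055, np.float64(-1.2), np.float64(-0.2)), (-0.0525, np.float64(-4.3), np.float64(-2.3)), (-0.05, np.float64(-10.2), np.float64(-3.3))] 12.7333
```

View pics/pushed.png

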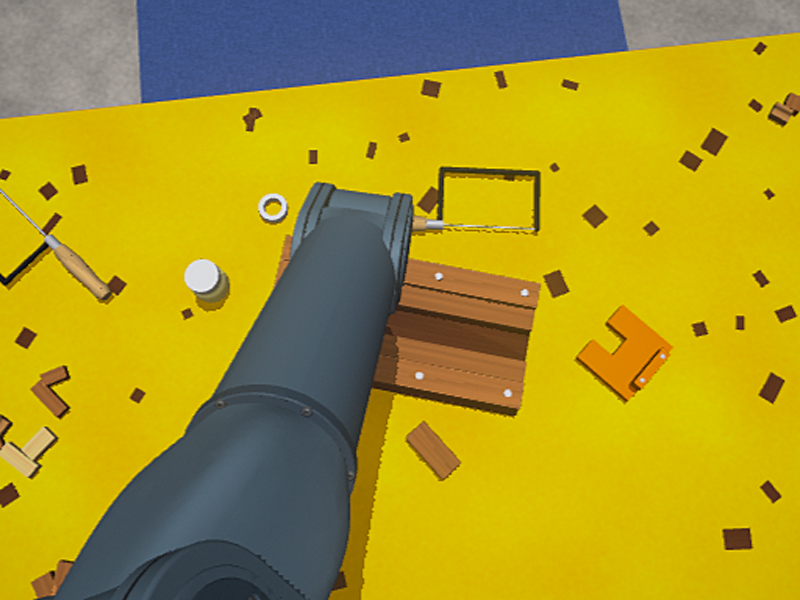

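The arm hides the board here. The force rises when the tool centre reaches y ≈ -0.0525, which fits the end stop. I'll back off, go to the start of the button push, and look.

```bash
python3 - <<'E'
from a import *
r.line_to(P(0,-.075,.043));r.line_to(P(0,-.085,.14))
for a in(0,np.pi,-np.pi):
  q=solver.inverse_kinematics(P(-.13,.038,.14),[np.pi,0,th+a]);q2=solver.inverse_kinematics(P(-.02,.02,.05),[np.pi,0,th+a-np.pi/2])
  print(a,None if q is None else np.round(q,2),None if q2 is None else np.round(q2,2))
print(monitor.get_t());snap("scene","seat")
E
```

```text
0 [-1.27  0.72  1.07  1.98 -0.8   0.94 -1.66] [-0.23  0.7  -0.17  1.77  0.17  0.69  2.34]
3.141592653589793 [-0.73  0.46  0.27  1.95 -0.18  0.75  0.91] [-0.75  0.78  0.56  1.8  -0.59  0.74 -0.18]
-3.141592653589793 [-0.73  0.46  0.27  1.95 -0.18  0.75  0.91] [-0.75  0.78  0.56  1.8  -0.59  0.74 -0.18]
13.9
```

View pics/seat.png

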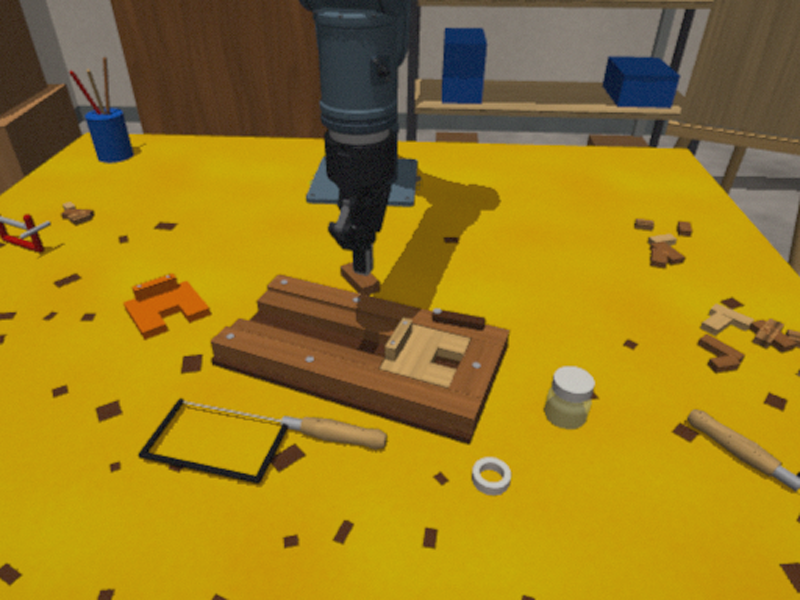

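The board at (425,355) looks dropped flat below the lips, with its nose against the end stop. The button is still along the lip, from (435,314) to (485,324). I'll sweep it round now.

```bash
python3 - <<'E'
from a import *
def C(f,z=.044,L=.045,n=.017):
    s,c=np.sin(f),np.cos(f);return P(-.07+L*s-n*c,-.008+L*c+n*s,z),[np.pi,0,(th+np.pi-max(f,0)+np.pi)%(2*np.pi)-np.pi]
r.move_to(*C(-.5,.14,n=.03));r.line_to(C(-.5,n=.03)[0],v=.1)
r.dwell(.1);f0=F();log=[];f=-.4
while f<1.62:
    X,R=C(f);r.line_to(X,R,v=.06);g=F()-f0;log.append((round(f,2),*np.round(g,1).tolist()))
    if np.hypot(*g)>12: break
    f+=.1 if f<1.35 else .04
print(log,monitor.get_t())
E
```

```text
[(-0.4, -0.1, -1.0), (-0.3, 0.3, -0.3), (-0.2, -0.0, -0.5), (-0.1, -0.1, 0.3), (-0.0, 0.3, 1.1), (0.1, -0.1, 0.6), (0.2, 0.2, 1.3), (0.3, -0.2, 0.9), (0.4, 0.0, 0.0), (0.5, -0.5, 0.5), (0.6, -0.0, 1.5), (0.7, -0.1, 0.2), (0.8, -0.2, 0.3), (0.9, -0.6, 0.4), (1.0, -0.1, 0.4), (1.1, 0.8, 0.6), (1.2, 0.3, 0.4), (1.3, 0.4, 0.9), (1.4, 1.0, -0.3), (1.44, -0.8, -0.0), (1.48, -0.1, 0.1), (1.52, -1.8, 2.4), (1.56, -1.7, 5.0), (1.6, -0.9, 8.5)] 22.3167
```

The force rises at about 1.52 rad, so the button has reached its stop. I'll move clear and check.

```bash
python3 - <<'E'
from a import *
q=np.array(monitor.get_eef_pos());n=w([0,0,th],(0,.012,0))[0]
r.line_to((q+n).tolist(),v=.05);r.line_to((q+n+[0,0,.14]).tolist())
r.move_to(P(-.02,-.3,.3),monitor.get_tcp_rot())
print(monitor.get_t());d=imaging.get_image("top")
e=imaging.get_image("scene")
a=cv2.resize(d["color"][100:300,140:370],(400,348),interpolation=cv2.INTER_CUBIC);b=cv2.resize(e["color"][150:300,120:340],(400,273),interpolation=cv2.INTER_CUBIC)
cv2.imwrite("pics/end.png",np.hstack([a,np.vstack([b,np.zeros((75,400,3),np.uint8)])])[:,:,::-1])
E
```

```text
25.1417
```

View pics/end.png

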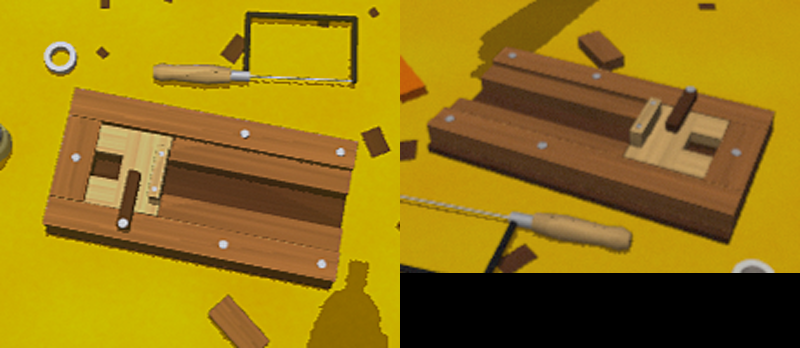

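The button lies square across the seated board (pivot (123,223), tip (133,172)), the bystanders haven't moved, and the hand is clear.

```bash
python3 -c "
from plant import r
print(r.job_done())"
```

```text
the job is handed in; nothing more can be done
None
```

The board is seated flat in the locating notch, the turn-button is against its stop across it, the hand is clear and the job is handed in; this rests on the force readings and the final pictures, as no verdict came back.

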